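# Load and start the stamp sanitising chest

### The job

Stand every wooden press stamp upright on the floor of the open sanitising chest, shut the lid and turn its T-handle clockwise a quarter turn so that the lid is drawn down tight on its gasket. Only then take the stylus from its stand, press the recessed start button on the control box fully in with it and keep it in for about a second, and hang the stylus back upright in its stand. Leave the lid latched and all other things where they are.

Things in the scene. Friction and masses are not known exactly. Their poses are not given: they have to be found in the camera images.
- stamp0_mid (a point): Pale wooden press stamp, 100 g: a round disc 52 mm across and 20 mm thick with a plain round knob 24 mm across standing on it, 50 mm tall in all. The point is on its axis, half-way up (25 mm above its underside), z up along the axis. Stands upright on the table at the start. Two to four of the four stamps are present (an absent one has no pose).
- stamp1_mid (a point): Pale wooden press stamp, 100 g: a round disc 52 mm across and 20 mm thick with a plain round knob 24 mm across standing on it, 50 mm tall in all. The point is on its axis, half-way up (25 mm above its underside), z up along the axis. Stands upright on the table at the start. Two to four of the four stamps are present (an absent one has no pose).
- stamp2_mid (a point): Pale wooden press stamp, 100 g: a round disc 52 mm across and 20 mm thick with a plain round knob 24 mm across standing on it, 50 mm tall in all. The point is on its axis, half-way up (25 mm above its underside), z up along the axis. Stands upright on the table at the start. Two to four of the four stamps are present (an absent one has no pose).
- stamp3_mid (a point): Pale wooden press stamp, 100 g: a round disc 52 mm across and 20 mm thick with a plain round knob 24 mm across standing on it, 50 mm tall in all. The point is on its axis, half-way up (25 mm above its underside), z up along the axis. Stands upright on the table at the start. Two to four of the four stamps are present (an absent one has no pose).
- chest_floor (a point): Centre of the inner floor of the open-topped aluminium sanitising chest (fixed). The floor is 35 mm above the table, 224 mm long (chest x) by 170 mm wide (chest y); the 6 mm walls rise 60 mm above it (rim 95 mm above the table). Chest y points from the latch side to the hinge side, z up.
- lid (a joint): Lid of the chest, rad: 0 = level (drawn tight it reads about 0.004); starts open, leaning back just past upright (1.6 to 1.75; stop 1.9). Resting on the uncompressed gasket it reads about 0.023. Plate 240 mm (x) by 198 mm plus a latch tab 80 mm wide reaching 264 mm from the hinge; 12 mm thick, 0.6 kg. The hinge is damped and a little stiff: near upright it stays; pushed below about 1 rad it sinks shut by itself in 3 to 6 s.
- lid_hinge (a point): Point on the lid's hinge axis, at the middle of its length, 98 mm above the table, on the lid's underside plane. Its axes turn with the lid: x along the hinge, -y from the hinge to the free edge, z out of the lid's outer face.
- lid_edge (a point): Middle of the lid plate's free edge on its outer (upper) face, 194 mm from the hinge; same axes as lid_hinge. The tab with the T-handle goes on beyond it; to either side of the tab (more than 45 mm along x) the outer face is bare.
- latch (a joint): T-handle latch on the lid's tab, rad: about 0 = undone (bar along chest x), grows as turned clockwise from above the shut lid; 1.57 = done up (bar across); stops at -0.35 and 1.6. With the lid resting shut, its tongue slides under a sloping keeper from about 0.3 rad and by 0.9 rad has drawn the lid 5 mm down against the gasket; past that it holds itself. Takes under 0.5 N m.
- latch_bar (a point): Centre of the T-handle's black grip bar, on the latch's turning axis. The bar is 80 mm long (its x axis), 16 mm wide (y), 20 mm high (z, out of the lid); its underside is 26 mm clear of the lid.  With the lid shut it is about 146 mm above the table; 241 mm from the hinge line.
- stylus_grip (a point): Middle of the black handle of the steel stylus (70 g): handle 18 mm across, 60 mm long; under it a collar 30 mm across, 5 mm thick, then a straight shaft 8 mm across, 70 mm long, pointing down. The point is 105 mm above the tip; z up along the stylus. Starts hanging upright in its stand, the collar on the stand's top.
- stylus_tip (a point): Tip of the stylus shaft, rounded, on the axis; z up along the stylus.
- stand_hole (a point): Centre of the opening in the top plate of the dark steel stylus stand (fixed), on the plate's upper face, 93 mm above the table. Opening 20 mm (stand x) by 16 mm (y); plate 70 x 66 mm, 8 mm thick, the room under it 75 mm high. The stylus hangs with its collar's underside at this height, its grip point 35 mm above.
- start (a joint): The start button, m: 0 = out, grows as it is pressed, 0.004 = fully down. Spring: 1.5 N to begin, 5 N fully down.
- button_mouth (a point): Centre of the mouth of the start button's recess, on the top face (62 mm above the table) of the grey control box (fixed, 100 x 90 mm). The recess is a round hole 15 mm across with a small chamfer; the white button, 12 mm across, lies 8 mm below the mouth and is pressed straight down.
- cutter: Bystander: steel ring cutter, 60 mm across, 24 mm high, on the table among the stamps.
- jar: Bystander: white jar, 68 mm across, 90 mm high.
- bowl: Bystander: steel bowl, 140 mm across, 60 mm high.
- mould: Bystander: flat wooden mould, 170 x 60 x 28 mm.
- brush: Bystander: brush lying on the table.
- scraper: Bystander: flat steel scraper plate, 100 x 70 x 6 mm.
There are look-alikes about, which are no part of the job. Leave any green or yellow look-alike of the part that bears stand_hole alone.

How it is judged (in metres and radians):
On the way, in this order (a step that is already met when the one before it is completed fails the run):
1. every stamp present stands upright on the chest's floor (x of stamp0_mid in the frame of chest_floor between -0.112 and 0.112 m and y of stamp0_mid in the frame of chest_floor between -0.085 and 0.085 m and z of stamp0_mid in the frame of chest_floor between 0.015 and 0.035 m and angle between each of stamp0_mid, stamp1_mid, stamp2_mid, stamp3_mid's own z axis and vertical below 0.2 rad and x of stamp1_mid in the frame of chest_floor between -0.112 and 0.112 m and y of stamp1_mid in the frame of chest_floor between -0.085 and 0.085 m and z of stamp1_mid in the frame of chest_floor between 0.015 and 0.035 m and x of stamp2_mid in the frame of chest_floor between -0.112 and 0.112 m and y of stamp2_mid in the frame of chest_floor between -0.085 and 0.085 m and z of stamp2_mid in the frame of chest_floor between 0.015 and 0.035 m and x of stamp3_mid in the frame of chest_floor between -0.112 and 0.112 m and y of stamp3_mid in the frame of chest_floor between -0.085 and 0.085 m and z of stamp3_mid in the frame of chest_floor between 0.015 and 0.035 m), for 0.2 s.
2. the lid is down on its gasket (value of joint lid below 0.05 rad), for 0.2 s.
3. the T-handle is turned and has drawn the lid tight (value of joint lid below 0.012 rad and value of joint latch above 1.2 rad), for 0.2 s.
4. the start button is pressed with the stylus and kept in for half a second (all of step 3 and value of joint start above 0.0025 m and contact force between stylus and start above 0.5 N), for 0.5 s.
At the end, for the whole second after the job is handed in: Each stamp present stands on the chest floor (tilt < 0.2 rad); lid < 0.012 rad, T-handle > 1.2 rad; button out; stylus hangs at rest in its stand, within 15 mm of the hole's centre and 6 mm of its hanging height, tilt < 0.15 rad (all of step 1 and all of step 3 and horizontal distance between stylus_grip and stand_hole below 0.015 m and z of stylus_grip in the frame of stand_hole between 0.029 and 0.041 m and angle between stylus_grip's own z axis and vertical below 0.15 rad and linear speed of stylus below 0.02 m/s and value of joint start below 0.001 m); the robot touches nothing.
It fails at once if the start button is pressed before the lid is drawn tight (value of joint start above 0.002 m and (value of joint lid above 0.015 rad or value of joint latch below 1 rad)).
It fails at once if a bystander is pushed more than 5 cm from its place or tipped over (distance of any of cutter, jar, bowl, mould, brush, scraper from where it was at the start of the episode above 0.05 m or angle between any of jar, bowl's own z axis and vertical above 0.7 rad).
Of stamp0, stamp1, stamp2, stamp3 only 2 to 4 are there at a start; the rules pass over those that are not, and their reading is None.
At some moment in a run one of stamp0, stamp1, stamp2, stamp3 may be knocked a few centimetres aside while the robot is not near it.
It also fails if it takes over 210 s, if anything falls off the work surface, if the arm or the gripper's body presses on something with over 40 N, if the wrist force passes 120 N, or if a joint passes its speed limit or range.

### The arm

A 6-joint arm with a two-finger parallel gripper is mounted at the origin on the work surface. World frame = base frame: x ahead of the robot, y to its left, z up, the work surface at z = 0. Lengths are in mm, angles in rad, forces in N, time in s.
With the tool pointing down it reaches from about 400 to 925 mm from the base axis. Payload 12.5 kg.
Tool frame: the origin (TCP) lies midway between the tips of the shut fingers; the grasp point (between the pads) lies 19 mm behind it; z points along the fingers, y is the line along which they close (so a half turn about z gives the same grasp; the last joint's range is limited). The gripper opens to 95 mm and grips with 3 to 60 N. Pads are 20 mm wide; open, the fingers measure 119 mm over their backs; the gripper's body (75 mm by 180 mm) begins 59 mm behind the grasp point.
Start: joints at [1.087, 0.491, 1.559, -0, 1.092, -0.106], TCP at [230.533, 580.949, 214.661] pointing down, gripper open.
Joint ranges: [-3.1, 3.1], [-0.84, 2.19], [0.05, 2.79], [-1.13, 4.28], [0.06, 2.93], [-2.69, 2.69]. Speed limits (rad/s): [2.22, 2.22, 2.79, 3.14, 3.14, 3.14].

### API

Orientations are given as a rotation vector (axis times angle).
In Python, from cell import manip, optics gives the robot as it stands.
- The arm moves only by the tool apply_moves, never from a script. Its argument "deltas" is a list of rows, each an object with "dr": the turn, a rotation vector about the tool's x, y, z in rad, a list of three; "dp": the shift along the tool's x, y, z in cm, a list of three; "claw": the closure, from 0 (fully open) to 1 (shut). A call has 1 to 10 rows; each row is the pose to reach, as a shift and turn from the pose commanded when the call began, along the tool's axes at that moment; what a row does not reach only later rows make up. A row lasts 1/10 s, in which the tool goes at most 50 mm and 8.59 degrees, less where a joint would pass 70% of its speed; a pose out of reach is approached as far as the arm can. A call with a gripper value outside its range is refused whole. The fingers move at their own pace and stop on an object; "squeeze" is the grip in N (left out, the last holds). Time passes only in rows, so rows that repeat a pose let the fingers close. It gives the time, the measured TCP pose, the force, the opening and the grip force at its end, in the units of the state.
- manip.sense(): the state, without advancing time (a new reading comes with each control period).
- optics.get_image(name): name is "scene" or "top" or "wrist"; returns (picture, depth): 384x512x3 uint8, blue, green, red; 384x512 float32, mm along the optical axis (not along the pixel's ray), 0 where there is no reading.
- optics.camera_model(name): a dict with "K" (3x3 intrinsics, pixels), "rvec" (rotation vector, rad) and "tvec" (3), from world to camera coordinates, as OpenCV has them. Camera axes: x right, y down, z forward; pixel columns grow to the right and rows downward; lengths in mm; the calibration is good to about 2 mm. A picture is of the moment at which its call begins: read the wrist's pose just before it. camera_model takes no time and is no camera call; for the wrist camera it gives the pose at the moment of the call.
- manip.job_done(): hands the job in; it is judged then, once.
The state is a dict: "clock": time; "qpos": joint angles; "dq": joint speeds; "joint_torque": joint torques, N m; "tcp_pos": TCP position; "ee_rot": TCP orientation; "force": force on the tool from outside, world axes, zero at the start; "ft_torque": the same for the moment, N m; "width": finger opening in mm; "finger_force": force on a finger pad.
Only numpy, scipy, OpenCV 4.12 (cv2) and the standard library are available. Lean on these libraries where they do the work, as an engineer would, in place of code of your own. Each camera call takes 0.05 s, during which the arm holds its last target. There are 200 camera calls.

## Working session

There is one attempt and no reset: what is moved stays moved. The work goes in short steps, Python scripts to look and compute and a tool call to move; the robot and the scene stay as the last step left them, time stands still between calls to the robot, and variables do not carry over. Pictures are saved under pics/ and viewed, at most 14 in all, crops included, and the job is handed in when it is done.

Besides the shell and the picture viewer there is one more tool, called after "Call:" as a command line: name --argument value ..., lists and objects as JSON in quotes. apply_moves: Moves the arm, as the interface text tells. Its arguments: {"type":"object","properties":{"deltas":{"type":"array","items":{"type":"object","properties":{"dr":{"type":"array","items":{"type":"number"}},"dp":{"type":"array","items":{"type":"number"}},"claw":{"type":"number"}}}},"squeeze":{"type":"number"}},"required":["deltas"]}

```bash
mkdir -p pics; ls
cat > h.py <<'E'
import numpy as np, cv2
from cell import manip, optics
from scipy.spatial.transform import Rotation as R
def grab(n,name=None):
    m=optics.camera_model(n); p,d=optics.get_image(n)
    if name: cv2.imwrite('pics/'+name+'.png',p)
    np.savez('last_'+n+'.npz',p=p,d=d,K=m['K'],r=m['rvec'],t=m['tvec'])
    return p,d,m
def load(n):
    z=np.load('last_'+n+'.npz'); return z['p'],z['d'],dict(K=z['K'],rvec=z['r'],tvec=z['t'])
def cloud(d,m):
    K=np.array(m['K']);Rm=R.from_rotvec(np.ravel(m['rvec'])).as_matrix();t=np.ravel(m['tvec'])
    v,u=np.indices(d.shape)
    c=np.stack([(u-K[0,2])/K[0,0]*d,(v-K[1,2])/K[1,1]*d,d],-1)
    w=(c-t)@Rm
    w[d<=0]=np.nan
    return w
def rayz(m,u,v,z):
    K=np.array(m['K']);Rm=R.from_rotvec(np.ravel(m['rvec'])).as_matrix();t=np.ravel(m['tvec'])
    c=-Rm.T@t; r=Rm.T@np.linalg.inv(K)@np.array([u,v,1.])
    return c+r*(z-c[2])/r[2]
def st():
    s=manip.sense()
    print('t',round(s['clock'],2),'tcp',np.round(s['tcp_pos'],1),'rv',np.round(s['ee_rot'],3),'q',np.round(s['qpos'],3),'F',np.round(s['force'],1),'w',np.round(s['width'],1),np.round(s['finger_force'],1))
    return s
def go(p,yaw=None,Rt=None):
    """delta (cm, rad) from current to target; tool down, tool-y direction at yaw"""
    s=manip.sense(); R0=R.from_rotvec(s['ee_rot'])
    if Rt is None:
        if yaw is None: Rt=R0
        else:
            y=np.array([np.cos(yaw),np.sin(yaw),0]);z=np.array([0,0,-1.]);x=np.cross(y,z)
            Rt=R.from_matrix(np.stack([x,y,z],1))
    dr=(R0.inv()*Rt).as_rotvec()
    print('dp',np.round(R0.inv().apply(np.array(p)-s['tcp_pos'])/10,2),'dr',np.round(dr,3))
E
python3 - <<'E'
from h import *
st()
for n in('scene','top','wrist'):
    p,d,m=grab(n); 
    if n!='wrist': cv2.imwrite(f'pics/{n}0.png',cv2.resize(p,(800,600),interpolation=cv2.INTER_CUBIC))
E
```

```text
pics
t 0.0 tcp [230.4 580.7 214.1] rv [-5.900e-01 -3.085e+00  2.000e-03] q [ 1.087  0.492  1.559  0.     1.092 -0.106] F [ 0.5  0.3 -0.3] w 95.1 0.0
```

View pics/scene0.png

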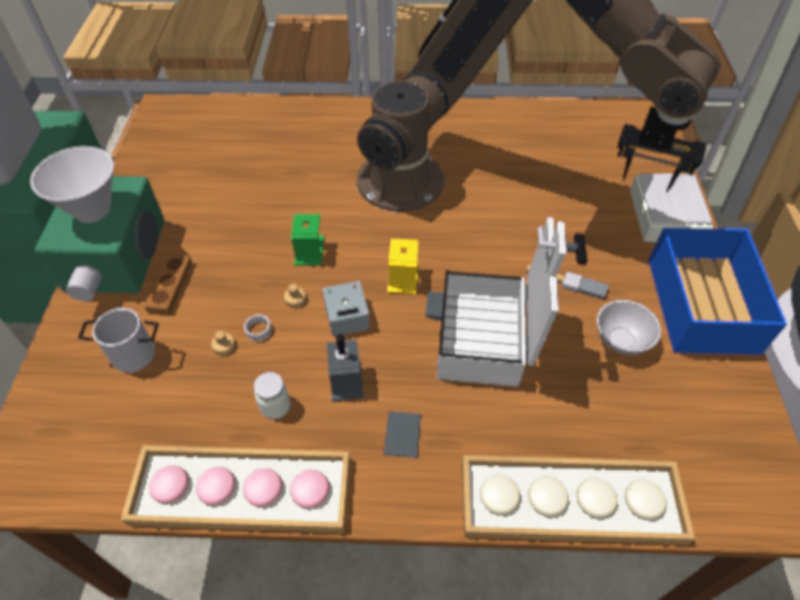

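View pics/top0.png

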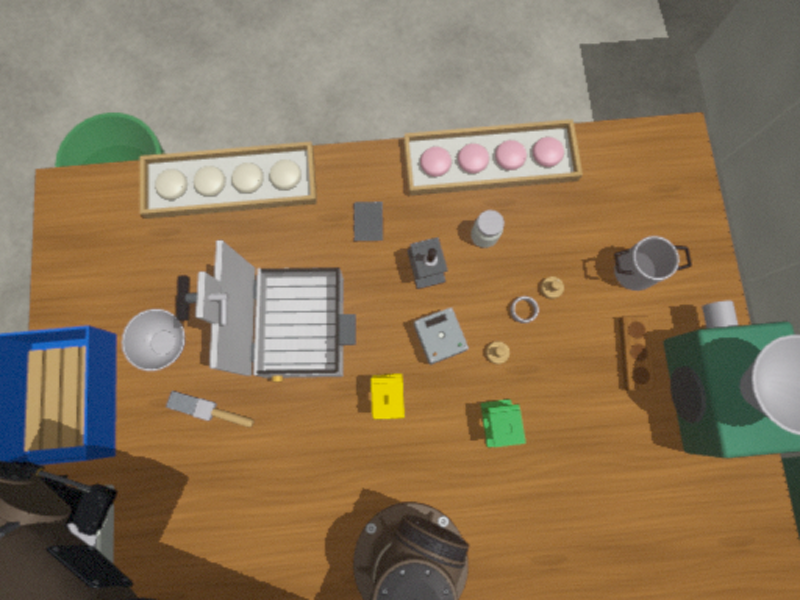

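The top view shows two stamps at (552,287) and (497,352). Between them at (524,309) is the ring cutter. The chest floor is at (298,320), with its hinge at the left (255) and keeper at the right (347,329). The T-bar is at (182,297), the button at (441,335), and the dark stand with stylus at (430,258). The yellow (387,397) and green (503,423) look-alike stands have to be left alone. The dark steel one fits the description. I'll enlarge it to confirm and measure.

Run:
```python
from h import *
p,d,m=load('top')
c=cv2.resize(p[140:260,255:375],(600,600),interpolation=cv2.INTER_CUBIC); 
c2=cv2.resize(p[145:265,90:240],(750,600),interpolation=cv2.INTER_CUBIC)
cv2.imwrite('pics/c1.png',c);cv2.imwrite('pics/c2.png',c2)
w=cloud(d,m)
f=1.5625
for n,u,v in [('st',552,287),('st',497,352),('cut ring',524,297),('btn',441,335),('box',455,350),('stylus',432,256),('plate',418,262),('chestfl',298,320),('tbar',182,297),('tabkeeper',347,329),('rimR',340,290),('jar',489,222),('lidtop',215,300),('yellowthing',277,378),('table',600,420),('bowl',153,340)]:
    print(n,np.round(w[int(v/f),int(u/f)],0))
```

```text
st [ 570. -382.   49.]
st [ 432. -238.   48.]
cut ring [ 555. -320.   27.]
btn [ 481. -115.   57.]
box [ 442. -142.   64.]
stylus [ 639. -104.  156.]
plate [644. -77.  97.]
chestfl [550. 208.  35.]
tbar [548. 356. 343.]
tabkeeper [508.  91.  95.]
rimR [598. 102.  91.]
jar [ 723. -246.   92.]
lidtop [543. 307. 317.]
yellowthing [420. 256.  59.]
table [ 263. -461.   -2.]
bowl [539. 554.   6.]
```

View pics/c1.png

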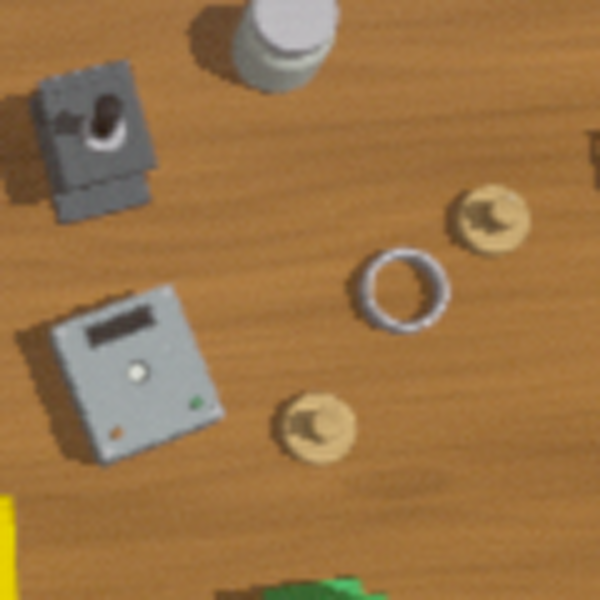

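View pics/c2.png

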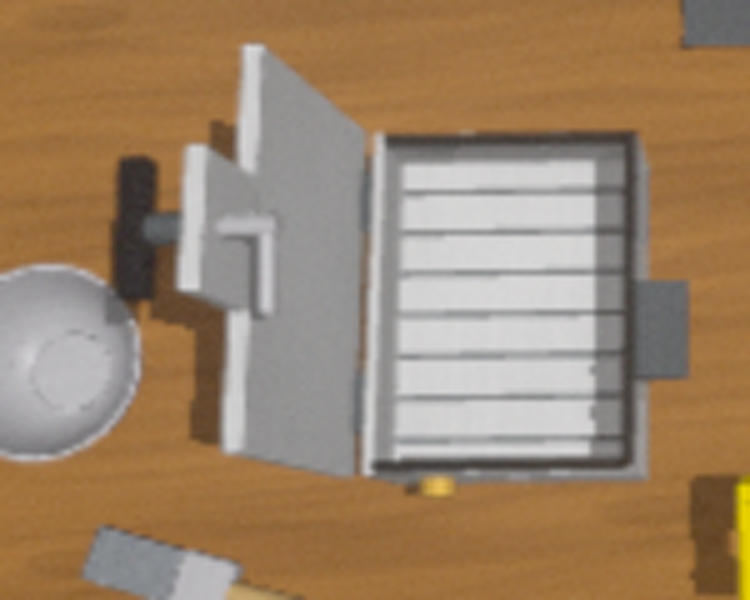

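Crop c1 confirms the dark steel stand with its stylus: collar (105,133), plate corners (35,82), (128,60), (155,165). The button is at (138,372), stamp A's knob at (505,210) and stamp B's knob at (328,423). In c2 the chest rim corners are (375,132), (638,132), (645,470) and (365,470).

Run:
```python
from h import *
p,d,m=load('top')
def c1(u,v,z): return np.round(rayz(m,255+u/5-.4,140+v/5-.4,z),1)
def c2(u,v,z): return np.round(rayz(m,90+u/5-.4,145+v/5-.4,z),1)
print('A knob',c1(505,210,50),'disc',c1(490,218,20)); print('B knob',c1(328,423,50),'disc',c1(317,428,20))
print('btn',c1(138,372,54)); print('collar',c1(105,133,98)); print('plate',[c1(*a,93) for a in((35,82),(128,60),(155,165),(60,193))])
print('box',[c1(*a,62) for a in((53,328),(170,285),(223,412),(103,465))])
print('rim',[c2(*a,95) for a in((375,132),(638,132),(645,470),(365,470))]); print('keeper',c2(660,330,95)); 
w=cloud(d,m)
# stamp points by height
for n,(x,y) in dict(A=(570,-382),B=(432,-238)).items():
    s=(np.hypot(w[...,0]-x,w[...,1]-y)<35)&(w[...,2]>40)&(w[...,2]<60); print(n,s.sum(),np.round(np.median(w[s],0),1))
s=(np.hypot(w[...,0]-640,w[...,1]+104)<25)&(w[...,2]>140); print('styl top',s.sum(),np.round(np.median(w[s],0),1))
p,d,m2=load('scene'); w=cloud(d,m2)
for n,(x,y) in dict(A=(570,-382),B=(432,-238)).items():
    s=(np.hypot(w[...,0]-x,w[...,1]-y)<35)&(w[...,2]>40)&(w[...,2]<60); print('scene',n,s.sum(),np.round(np.median(w[s],0),1))
s=(abs(w[...,0]-540)<150)&(w[...,1]>230)&(w[...,1]<400)&(w[...,2]>290); q=w[s]; print('lidtop',len(q),np.round(np.percentile(q,[2,50,98],axis=0),0))
```

```text
A knob [ 574.3 -391.7   50. ] disc [ 575.8 -389.5   20. ]
B knob [ 433.7 -245.2   50. ] disc [ 433.8 -243.    20. ]
btn [ 481.2 -116.2   54. ]
collar [ 644.3 -107.2   98. ]
plate [array([687.3, -62.5,  93. ]), array([ 697.4, -129.5,   93. ]), array([ 619.5, -140. ,   93. ]), array([605.5, -72. ,  93. ])]
box [array([516.5, -59.4,  62. ]), array([ 539.6, -144.6,   62. ]), array([ 446.8, -171.1,   62. ]), array([417.8, -84.2,  62. ])]
rim [array([663.6, 279.7,  95. ]), array([646.6,  97. ,  95. ]), array([412.3, 109.1,  95. ]), array([429.4, 296.1,  95. ])]
keeper [506.  92.  95.]
A 35 [ 574.1 -392.    49.4]
B 38 [ 433.4 -244.    48.9]
styl top 27 [ 644.8 -104.8  156.6]
scene A 36 [ 577.  -391.4   48.2]
scene B 34 [ 435.6 -244.3   49.3]
lidtop 611 [[449. 282. 290.]
 [552. 313. 338.]
 [651. 365. 363.]]
```

```bash
cat >> h.py <<'E'
def way(*ps):
    for p in ps: go(p[:3],p[3] if len(p)>3 else None)
E
python3 - <<'E'
from h import *
way((400,300,330,1.19),(434,-100,250,-.2),(434,-244,120,-.94),(434,-244,26,-.94))
E
```

```text
dp [-26.12 -19.85 -11.57] dr [-0.001 -0.     0.003]
dp [-44.03 -55.77  -3.54] dr [-1.000e-03  0.000e+00  1.393e+00]
dp [-49.34 -69.15   9.47] dr [-1.000e-03  1.000e-03  2.133e+00]
dp [-49.35 -69.14  18.87] dr [-1.000e-03  1.000e-03  2.133e+00]
```

Call:
apply_moves --deltas '[{"dp": [-9, -7, -8], "dr": [0, 0, 0], "claw": 0.45}, {"dp": [-20, -16, -11.5], "dr": [0, 0, 0.15], "claw": 0.45}, {"dp": [-26, -20, -11.5], "dr": [0, 0, 0.3], "claw": 0.45}, {"dp": [-26, -20, -11.5], "dr": [0, 0, 0.5], "claw": 0.45}, {"dp": [-26, -20, -11.5], "dr": [0, 0, 0.6], "claw": 0.45}, {"dp": [-30, -27, -11], "dr": [0, 0, 0.7], "claw": 0.45}, {"dp": [-34, -35, -9], "dr": [0, 0, 0.9], "claw": 0.45}, {"dp": [-37, -42, -7], "dr": [0, 0, 1.05], "claw": 0.45}, {"dp": [-40, -49, -5], "dr": [0, 0, 1.2], "claw": 0.45}, {"dp": [-44, -56, -3.5], "dr": [0, 0, 1.39], "claw": 0.45}]'

```text
clock: 1.15
tcp_pos: [399.9, 137.9, 287.8]
ee_rot: [2.343, 2.092, 0.001]
force: [0.5, -0.5, -0.8]
width: 52.5
finger_force: 0.0
```

Run:
```python
from h import *
st()
way((434,-100,250,-.2),(434,-244,120,-.94),(434,-244,26,-.94))
```

```text
t 1.15 tcp [399.9 137.9 287.8] rv [2.343e+00 2.092e+00 1.000e-03] q [0.175 0.116 1.911 0.    1.114 0.288] F [ 0.5 -0.5 -0.8] w 52.5 0.0
dp [-23.25   6.06   3.78] dr [ 0.    -0.     0.087]
dp [-37.56   7.68  16.78] dr [ 0.    -0.     0.827]
dp [-37.56   7.67  26.18] dr [ 0.    -0.     0.827]
```

Call:
apply_moves --deltas '[{"dp": [-6, 2, 1], "dr": [0, 0, 0.05], "claw": 0.45}, {"dp": [-12, 3, 2], "dr": [0, 0, 0.1], "claw": 0.45}, {"dp": [-18, 5, 3], "dr": [0, 0, 0.2], "claw": 0.45}, {"dp": [-23, 6, 4], "dr": [0, 0, 0.3], "claw": 0.45}, {"dp": [-27, 6.5, 5.8], "dr": [0, 0, 0.45], "claw": 0.45}, {"dp": [-31, 7, 8], "dr": [0, 0, 0.6], "claw": 0.45}, {"dp": [-35, 7.5, 10], "dr": [0, 0, 0.75], "claw": 0.45}, {"dp": [-37.56, 7.68, 11.8], "dr": [0, 0, 0.827], "claw": 0.45}, {"dp": [-37.56, 7.68, 11.8], "dr": [0, 0, 0.827], "claw": 0.45}, {"dp": [-37.56, 7.68, 11.8], "dr": [0, 0, 0.827], "claw": 0.45}]'

```text
clock: 2.15
tcp_pos: [435.8, -242.6, 169.0]
ee_rot: [-2.983, -0.981, 0.002]
force: [0.1, 0.2, -0.1]
width: 52.3
finger_force: 0.0
```

Run:
```python
from h import *
st()
p,d,m=grab('wrist'); w=cloud(d,m)
s=(np.hypot(w[...,0]-434,w[...,1]+244)<60)&(w[...,2]>40)&(w[...,2]<56); print(s.sum(),np.round(np.median(w[s],0),1),np.round(np.percentile(w[s],[1,99],axis=0),1))
cv2.imwrite('pics/w1.png',p)
grab('top')
w=cloud(*load('top')[1:])
s=(np.hypot(w[...,0]-574,w[...,1]+391)<60)&(w[...,2]>40)&(w[...,2]<56); print('A',s.sum(),np.round(np.median(w[s],0),1))
way((434,-244,26,-.94))
```

```text
t 2.15 tcp [ 435.8 -242.6  169. ] rv [-2.983e+00 -9.810e-01  2.000e-03] q [-0.64   0.372  1.915  0.     0.856  0.295] F [ 0.1  0.2 -0.1] w 52.3 0.0
503 [ 434.5 -242.7   49.4] [[ 423.1 -254.1   40.6]
 [ 444.7 -232.3   51.2]]
A 36 [ 574.8 -392.4   48.1]
dp [-0.36  0.08 14.44] dr [-0.    -0.     0.007]
```

View pics/w1.png

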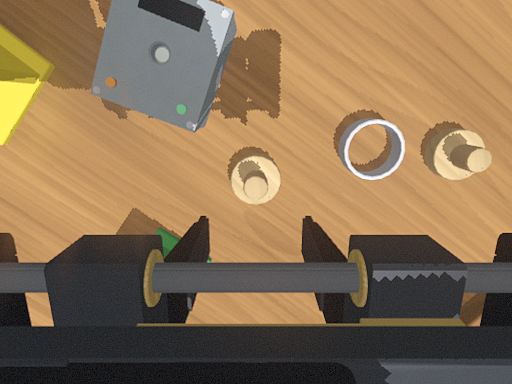

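The wrist view shows stamp B centred between the fingers (256,185), with the cutter at (372,148) well clear. I'll descend and grip.

Call:
apply_moves --deltas '[{"dp": [-0.1, 0.1, 4], "dr": [0, 0, 0], "claw": 0.45}, {"dp": [-0.1, 0.1, 8], "dr": [0, 0, 0], "claw": 0.45}, {"dp": [-0.1, 0.1, 12], "dr": [0, 0, 0], "claw": 0.45}, {"dp": [-0.1, 0.1, 14.4], "dr": [0, 0, 0], "claw": 0.45}, {"dp": [-0.1, 0.1, 14.4], "dr": [0, 0, 0], "claw": 0.45}, {"dp": [-0.1, 0.1, 14.4], "dr": [0, 0, 0], "claw": 1}, {"dp": [-0.1, 0.1, 14.4], "dr": [0, 0, 0], "claw": 1}, {"dp": [-0.1, 0.1, 14.4], "dr": [0, 0, 0], "claw": 1}, {"dp": [-0.1, 0.1, 14.4], "dr": [0, 0, 0], "claw": 1}, {"dp": [-0.1, 0.1, 14.4], "dr": [0, 0, 0], "claw": 1}]' --squeeze 15

```text
clock: 3.25
tcp_pos: [436.5, -243.5, 26.9]
ee_rot: [2.983, 0.983, 0.002]
force: [-0.3, 1.9, 9.4]
width: 23.7
finger_force: 15.0
```

Run:
```python
from h import *
st()
a=-.082;ex=np.array([np.cos(a),np.sin(a)]);ey=np.array([-ex[1],ex[0]]);c=np.array([538,195.5])
t1=c-50*ex-10*ey; t2=c+50*ex-10*ey; print(t1,t2)
way((434,-243,200,-.94),(470,0,200,-.5),(*t1,180,-.082),(*t1,63,-.082))
```

```text
t 3.25 tcp [ 436.5 -243.5   26.9] rv [2.983e+00 9.830e-01 2.000e-03] q [-0.641  0.605  2.031  0.     0.504  0.293] F [-0.3  1.9  9.4] w 23.7 15.0
[487.34892447 189.62900798] [587.01291281 181.43819435]
dp [ -0.16  -0.17 -17.31] dr [ 0.001 -0.001  0.006]
dp [ 17.18 -17.56 -17.33] dr [ 0.001 -0.    -0.434]
dp [ 29.85 -31.78 -15.34] dr [ 0.002  0.    -0.852]
dp [ 29.84 -31.8   -3.64] dr [ 0.002  0.    -0.852]
```

Call:
apply_moves --deltas '[{"dp": [0, 0, -5], "dr": [0, 0, 0], "claw": 1}, {"dp": [0, 0, -10], "dr": [0, 0, 0], "claw": 1}, {"dp": [3, -3, -14], "dr": [0, 0, -0.05], "claw": 1}, {"dp": [6, -6, -16], "dr": [0, 0, -0.12], "claw": 1}, {"dp": [9, -9, -17], "dr": [0, 0, -0.2], "claw": 1}, {"dp": [12, -12, -17], "dr": [0, 0, -0.28], "claw": 1}, {"dp": [15, -15, -17], "dr": [0, 0, -0.36], "claw": 1}, {"dp": [18, -18, -17], "dr": [0, 0, -0.45], "claw": 1}, {"dp": [21, -21.5, -17], "dr": [0, 0, -0.55], "claw": 1}, {"dp": [24, -25, -17], "dr": [0, 0, -0.65], "claw": 1}]'

```text
clock: 4.25
tcp_pos: [480.3, 102.1, 196.3]
ee_rot: [2.51, 1.889, 0.001]
force: [0.6, 0.3, -0.6]
width: 23.5
finger_force: 15.0
```

Run:
```python
from h import *
st()
way((487.3,189.6,150,-.082),(487.3,189.6,62.5,-.082))
```

```text
t 4.25 tcp [480.3 102.1 196.3] rv [2.510e+00 1.889e+00 1.000e-03] q [0.075 0.324 1.902 0.    0.915 0.355] F [ 0.6  0.3 -0.6] w 23.5 15.0
dp [ 8.6  -1.75  4.63] dr [ 0.    -0.    -0.198]
dp [ 8.6  -1.75 13.38] dr [ 0.    -0.    -0.198]
```

Call:
apply_moves --deltas '[{"dp": [4, -1, 2], "dr": [0, 0, -0.1], "claw": 1}, {"dp": [8, -1.7, 4.6], "dr": [0, 0, -0.2], "claw": 1}, {"dp": [8.6, -1.7, 4.6], "dr": [0, 0, -0.2], "claw": 1}, {"dp": [8.6, -1.7, 4.6], "dr": [0, 0, -0.2], "claw": 1}, {"dp": [8.6, -1.7, 4.6], "dr": [0, 0, -0.2], "claw": 1}]'

```text
clock: 4.75
tcp_pos: [488.4, 187.0, 150.6]
ee_rot: [2.314, 2.124, 0.001]
force: [-0.6, -0.3, -0.1]
width: 23.5
finger_force: 15.0
```

Run:
```python
from h import *
st()
way((487.3,189.6,62.5,-.082))
```

```text
t 4.75 tcp [488.4 187.  150.6] rv [2.314e+00 2.124e+00 1.000e-03] q [ 0.239  0.428  1.88  -0.     0.833  0.325] F [-0.6 -0.3 -0.1] w 23.5 15.0
dp [ 0.25 -0.14  8.81] dr [ 0.001 -0.    -0.003]
```

Call:
apply_moves --deltas '[{"dp": [0.2, 0, 4], "dr": [0, 0, 0], "claw": 1}, {"dp": [0.2, 0, 7.5], "dr": [0, 0, 0], "claw": 1}, {"dp": [0.2, 0, 8.7], "dr": [0, 0, 0], "claw": 1}, {"dp": [0.2, 0, 8.8], "dr": [0, 0, 0], "claw": 1}, {"dp": [0.2, 0, 8.8], "dr": [0, 0, 0], "claw": 0.5}, {"dp": [0.2, 0, 8.8], "dr": [0, 0, 0], "claw": 0.5}, {"dp": [0.2, 0, 8.8], "dr": [0, 0, 0], "claw": 0.5}, {"dp": [0.2, 0, 5], "dr": [0, 0, 0], "claw": 0.5}, {"dp": [0.2, 0, 0], "dr": [0, 0, 0], "claw": 0.5}, {"dp": [0.2, 0, -5], "dr": [0, 0, 0], "claw": 0.5}]'

```text
clock: 5.75
tcp_pos: [488.0, 189.6, 202.2]
ee_rot: [-2.313, -2.126, 0.0]
force: [1.1, -0.0, 0.1]
width: 47.2
finger_force: 0.0
```

Run:
```python
from h import *
st()
p,d,m=grab('top'); w=cloud(d,m)
s=(np.hypot(w[...,0]-574,w[...,1]+391)<70)&(w[...,2]>40)&(w[...,2]<56); print('A',s.sum(),np.round(np.median(w[s],0),1))
way((500,0,250,-.05),(574.5,-392,150,0))
```

```text
t 5.75 tcp [488.  189.6 202.2] rv [-2.313 -2.126  0.   ] q [0.244 0.362 1.821 0.    0.959 0.328] F [ 1.1 -0.   0.1] w 47.2 0.0
A 37 [ 574.2 -390.6   49.7]
dp [-18.89   2.56  -4.03] dr [ 0.01  -0.003 -0.034]
dp [-57.36  13.15   5.94] dr [ 0.011 -0.003 -0.084]
```

Call:
apply_moves --deltas '[{"dp": [-5, 1, -2], "dr": [0, 0, 0], "claw": 0.45}, {"dp": [-10, 2, -4], "dr": [0, 0, 0], "claw": 0.45}, {"dp": [-15, 2.5, -4], "dr": [0, 0, 0], "claw": 0.45}, {"dp": [-20, 3, -4], "dr": [0, 0, 0], "claw": 0.45}, {"dp": [-25, 4, -4], "dr": [0, 0, 0], "claw": 0.45}, {"dp": [-30, 5.5, -4], "dr": [0, 0, 0], "claw": 0.45}, {"dp": [-35, 7, -4], "dr": [0, 0, -0.05], "claw": 0.45}, {"dp": [-40, 8.5, -3], "dr": [0, 0, -0.08], "claw": 0.45}, {"dp": [-45, 10, -2], "dr": [0, 0, -0.08], "claw": 0.45}, {"dp": [-50, 11.5, 0], "dr": [0, 0, -0.08], "claw": 0.45}]'

```text
clock: 6.8
tcp_pos: [556.3, -296.0, 209.4]
ee_rot: [2.224, 2.215, 0.001]
force: [0.9, 0.6, -0.4]
width: 52.3
finger_force: 0.0
```

Run:
```python
from h import *
st()
way((574.5,-391.3,120,0))
```

```text
t 6.8 tcp [ 556.3 -296.   209.4] rv [2.224e+00 2.215e+00 1.000e-03] q [-0.594  0.502  1.554  0.     1.083 -0.59 ] F [ 0.9  0.6 -0.4] w 52.3 0.0
dp [-9.51  1.84  8.96] dr [ 0.002  0.002 -0.004]
```

Call:
apply_moves --deltas '[{"dp": [-4, 1, 1], "dr": [0, 0, 0], "claw": 0.45}, {"dp": [-8, 1.6, 3], "dr": [0, 0, 0], "claw": 0.45}, {"dp": [-9, 1.8, 5], "dr": [0, 0, 0], "claw": 0.45}, {"dp": [-9, 1.8, 5], "dr": [0, 0, 0], "claw": 0.45}, {"dp": [-9, 1.8, 5], "dr": [0, 0, 0], "claw": 0.45}]'

```text
clock: 7.3
tcp_pos: [573.5, -382.6, 158.5]
ee_rot: [-2.225, -2.217, -0.0]
force: [-1.1, -0.2, 0.7]
width: 52.3
finger_force: 0.0
```

Run:
```python
from h import *
st()
p,d,m=grab('wrist'); w=cloud(d,m)
s=(np.hypot(w[...,0]-574,w[...,1]+391)<60)&(w[...,2]>44)&(w[...,2]<56); print(s.sum(),np.round(np.median(w[s],0),1),np.round(np.percentile(w[s],[1,99],axis=0),1))
q=(np.percentile(w[s],1,axis=0)+np.percentile(w[s],99,axis=0))/2
way((q[0],q[1],28,0))
```

```text
t 7.3 tcp [ 573.5 -382.6  158.5] rv [-2.225 -2.217 -0.   ] q [-0.684  0.636  1.444  0.     1.062 -0.681] F [-1.1 -0.2  0.7] w 52.3 0.0
510 [ 574.6 -390.4   49.5] [[ 563.8 -401.4   45.2]
 [ 585.5 -380.4   51.3]]
dp [-0.85  0.07 13.13] dr [ 0.001  0.    -0.003]
```

Call:
apply_moves --deltas '[{"dp": [-0.8, 0.1, 4], "dr": [0, 0, 0], "claw": 0.45}, {"dp": [-0.8, 0.1, 8], "dr": [0, 0, 0], "claw": 0.45}, {"dp": [-0.8, 0.1, 11.5], "dr": [0, 0, 0], "claw": 0.45}, {"dp": [-0.8, 0.1, 13.1], "dr": [0, 0, 0], "claw": 0.45}, {"dp": [-0.8, 0.1, 13.1], "dr": [0, 0, 0], "claw": 0.45}, {"dp": [-0.8, 0.1, 13.1], "dr": [0, 0, 0], "claw": 1}, {"dp": [-0.8, 0.1, 13.1], "dr": [0, 0, 0], "claw": 1}, {"dp": [-0.8, 0.1, 13.1], "dr": [0, 0, 0], "claw": 1}, {"dp": [-0.8, 0.1, 13.1], "dr": [0, 0, 0], "claw": 1}]'

```text
clock: 8.25
tcp_pos: [574.8, -391.9, 28.3]
ee_rot: [2.225, 2.216, 0.0]
force: [1.1, 0.0, -0.3]
width: 25.9
finger_force: 0.0
```

Run:
```python
from h import *
st()
way((574,-391,220,0),(530,-100,250,0),(587,181.4,220,-.082))
```

```text
t 8.25 tcp [ 574.8 -391.9   28.3] rv [2.225 2.216 0.   ] q [-0.693  0.792  1.519  0.     0.83  -0.689] F [ 1.1  0.  -0.3] w 25.9 0.0
dp [  0.07  -0.06 -19.17] dr [ 0.001  0.001 -0.004]
dp [ 29.15  -4.57 -22.2 ] dr [ 0.001  0.001 -0.004]
dp [ 57.31   1.01 -19.22] dr [0.001 0.001 0.078]
```

Not quite closed yet; I'll hold two more rows, then lift and carry it over.

Call:
apply_moves --deltas '[{"dp": [0, 0, 0], "dr": [0, 0, 0], "claw": 1}, {"dp": [0, 0, 0], "dr": [0, 0, 0], "claw": 1}, {"dp": [0, 0, 0], "dr": [0, 0, 0], "claw": 1}, {"dp": [0, 0, -5], "dr": [0, 0, 0], "claw": 1}, {"dp": [0, 0, -10], "dr": [0, 0, 0], "claw": 1}, {"dp": [2, 0, -15], "dr": [0, 0, 0], "claw": 1}, {"dp": [6, -1, -18], "dr": [0, 0, 0], "claw": 1}, {"dp": [10, -2, -20], "dr": [0, 0, 0], "claw": 1}, {"dp": [15, -3, -21], "dr": [0, 0, 0], "claw": 1}, {"dp": [20, -4, -21], "dr": [0, 0, 0], "claw": 1}]'

```text
clock: 9.25
tcp_pos: [535.5, -193.0, 238.8]
ee_rot: [2.225, 2.214, 0.002]
force: [2.2, 1.1, -2.0]
width: 23.5
finger_force: 15.0
```

Run:
```python
from h import *
st()
way((587,181.4,200,-.082))
```

```text
t 9.25 tcp [ 535.5 -193.   238.8] rv [2.225e+00 2.214e+00 2.000e-03] q [-0.462  0.386  1.669  0.     1.083 -0.457] F [ 2.2  1.1 -2. ] w 23.5 15.0
dp [37.47  4.96  3.85] dr [0.003 0.001 0.077]
```

Call:
apply_moves --deltas '[{"dp": [4, 0, 0], "dr": [0, 0, 0], "claw": 1}, {"dp": [9, 0, 0], "dr": [0, 0, 0], "claw": 1}, {"dp": [14, 0.5, 0], "dr": [0, 0, 0], "claw": 1}, {"dp": [19, 1.5, 0], "dr": [0, 0, 0.02], "claw": 1}, {"dp": [24, 2.5, 0], "dr": [0, 0, 0.05], "claw": 1}, {"dp": [29, 3.5, 1], "dr": [0, 0, 0.08], "claw": 1}, {"dp": [33.5, 4.5, 2], "dr": [0, 0, 0.08], "claw": 1}, {"dp": [36.9, 4.9, 3.8], "dr": [0, 0, 0.08], "claw": 1}, {"dp": [36.9, 4.9, 3.8], "dr": [0, 0, 0.08], "claw": 1}, {"dp": [36.9, 4.9, 3.8], "dr": [0, 0, 0.08], "claw": 1}]'

```text
clock: 10.25
tcp_pos: [586.0, 174.9, 198.6]
ee_rot: [-2.311, -2.128, 0.002]
force: [0.0, -0.5, -1.3]
width: 23.8
finger_force: 15.0
```

Run:
```python
from h import *
st()
way((587,181.4,64.3,-.082))
p,d,m=grab('top');w=cloud(d,m)
s=(np.hypot(w[...,0]-488,w[...,1]-189)<60)&(w[...,2]>75)&(w[...,2]<92); print(s.sum(),np.round(np.median(w[s],0),1))
```

```text
t 10.25 tcp [586.  174.9 198.6] rv [-2.311e+00 -2.128e+00  2.000e-03] q [ 0.182  0.488  1.611 -0.     1.043  0.265] F [ 0.  -0.5 -1.3] w 23.8 15.0
dp [ 0.66  0.07 13.43] dr [-0.001  0.    -0.   ]
0 [nan nan nan]
  return _methods._mean(a, axis=axis, dtype=dtype,
  ret = um.true_divide(
```

Call:
apply_moves --deltas '[{"dp": [0.3, 0, 4.5], "dr": [0, 0, 0], "claw": 1}, {"dp": [0.3, 0, 9], "dr": [0, 0, 0], "claw": 1}, {"dp": [0.3, 0, 12], "dr": [0, 0, 0], "claw": 1}, {"dp": [0.3, 0, 13.4], "dr": [0, 0, 0], "claw": 1}, {"dp": [0.3, 0, 13.5], "dr": [0, 0, 0], "claw": 1}, {"dp": [0.3, 0, 13.5], "dr": [0, 0, 0], "claw": 0.5}, {"dp": [0.3, 0, 13.5], "dr": [0, 0, 0], "claw": 0.5}, {"dp": [0.3, 0, 13.5], "dr": [0, 0, 0], "claw": 0.5}, {"dp": [0.3, 0, 8.5], "dr": [0, 0, 0], "claw": 0.5}, {"dp": [0.3, 0, 3.5], "dr": [0, 0, 0], "claw": 0.5}]'

```text
clock: 11.3
tcp_pos: [586.1, 177.4, 165.3]
ee_rot: [-2.312, -2.126, 0.002]
force: [1.2, -0.5, -0.4]
width: 47.4
finger_force: 0.0
```

Call:
apply_moves --deltas '[{"dp": [0, 0, -5], "dr": [0, 0, 0], "claw": 0.5}, {"dp": [-5, 0, -10], "dr": [0, 0, 0], "claw": 0.5}, {"dp": [-10, 0, -10], "dr": [0, 0, 0], "claw": 0.5}, {"dp": [-10, 0, -10], "dr": [0, 0, 0], "claw": 0.5}]'

```text
clock: 11.7
tcp_pos: [578.2, 75.1, 267.1]
ee_rot: [2.312, 2.122, 0.005]
force: [0.4, -1.0, -0.8]
width: 47.5
finger_force: 0.0
```

Run:
```python
from h import *
st()
grab('scene'); grab('top')
p,d,m=load('scene'); q=load('top')[0]
a=cv2.resize(p[150:270,180:400],(800,436)); b=cv2.resize(q[60:280,90:390],(0,0),fx=1,fy=1)
cv2.imwrite('pics/s2.png',cv2.resize(p[100:280,100:400],(800,480)))
for n in('scene','top'):
    _,d,m=load(n); w=cloud(d,m)
    s=(abs(w[...,0]-540)<90)&(abs(w[...,1]-190)<75)&(w[...,2]>74)&(w[...,2]<90)
    k,l,_,cen=cv2.connectedComponentsWithStats(s.astype(np.uint8))
    for i in range(1,k):
        if (l==i).sum()>8: print(n,(l==i).sum(),np.round(np.median(w[l==i],0),1))
```

```text
t 11.7 tcp [578.2  75.1 267.1] rv [2.312 2.122 0.005] q [ 1.600e-02  3.810e-01  1.598e+00 -1.000e-03  1.159e+00  1.020e-01] F [ 0.4 -1.  -0.8] w 47.5 0.0
scene 37 [492.3 184.6  82.4]
scene 37 [590.5 174.4  83.3]
```

View pics/s2.png

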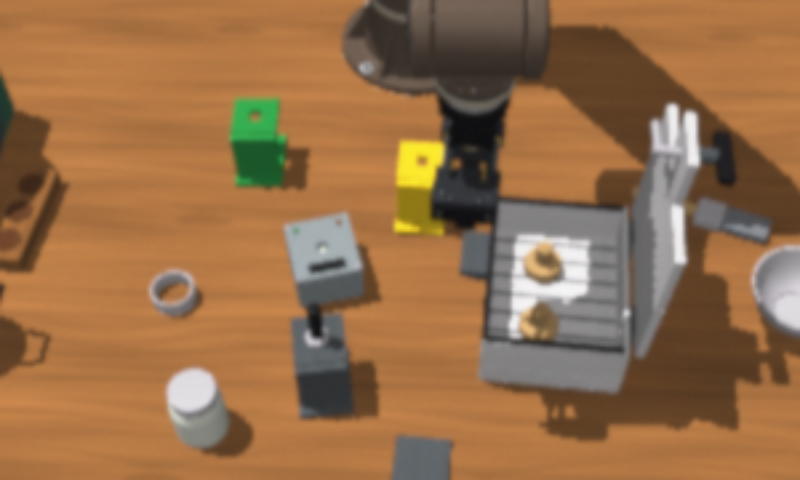

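Both stamps stand in the chest, at (540,262) and (538,325) in the crop, and no others are present. Next is the lid: I'll go over it to its back side at low x, with the fingers shut.

Run:
```python
from h import *
way((450,150,350,1.489),(456,385,350,1.489),(456,385,238,1.489))
```

```text
dp [  6.26 -13.4   -8.48] dr [ 2.000e-03  1.000e-03 -1.576e+00]
dp [ 29.72 -14.84  -8.48] dr [ 2.000e-03  1.000e-03 -1.576e+00]
dp [ 29.72 -14.86   2.72] dr [ 2.000e-03  1.000e-03 -1.576e+00]
```

Call:
apply_moves --deltas '[{"dp": [1, -2, -4], "dr": [0, 0, -0.15], "claw": 1}, {"dp": [2, -4, -8], "dr": [0, 0, -0.3], "claw": 1}, {"dp": [3, -7, -8.5], "dr": [0, 0, -0.45], "claw": 1}, {"dp": [4, -10, -8.5], "dr": [0, 0, -0.6], "claw": 1}, {"dp": [5, -13.4, -8.5], "dr": [0, 0, -0.75], "claw": 1}, {"dp": [6.3, -13.4, -8.5], "dr": [0, 0, -0.9], "claw": 1}, {"dp": [6.3, -13.4, -8.5], "dr": [0, 0, -1.05], "claw": 1}, {"dp": [6.3, -13.4, -8.5], "dr": [0, 0, -1.2], "claw": 1}, {"dp": [6.3, -13.4, -8.5], "dr": [0, 0, -1.35], "claw": 1}, {"dp": [6.3, -13.4, -8.5], "dr": [0, 0, -1.5], "claw": 1}]'

```text
clock: 12.8
tcp_pos: [449.7, 153.0, 348.7]
ee_rot: [-0.232, -3.132, -0.0]
force: [0.4, 0.5, -0.5]
width: 0.4
finger_force: 0.0
```

Run:
```python
from h import *
st()
way((456,385,350,1.489),(456,385,238,1.489))
```

```text
t 12.8 tcp [449.7 153.  348.7] rv [-0.232 -3.132 -0.   ] q [ 0.188  0.151  1.704  0.     1.288 -1.235] F [ 0.4  0.5 -0.5] w 0.4 0.0
dp [ 2.79 23.05 -0.13] dr [ 0.    -0.001 -0.066]
dp [ 2.78 23.04 11.07] dr [ 0.    -0.001 -0.066]
```

Call:
apply_moves --deltas '[{"dp": [0.5, 5, -0.5], "dr": [0, 0, -0.066], "claw": 1}, {"dp": [1, 10, -0.5], "dr": [0, 0, -0.066], "claw": 1}, {"dp": [1.8, 15, -0.5], "dr": [0, 0, -0.066], "claw": 1}, {"dp": [2.5, 20, -0.5], "dr": [0, 0, -0.066], "claw": 1}, {"dp": [2.8, 23, -0.5], "dr": [0, 0, -0.066], "claw": 1}, {"dp": [2.8, 23, -0.5], "dr": [0, 0, -0.066], "claw": 1}, {"dp": [2.8, 23, 3], "dr": [0, 0, -0.066], "claw": 1}, {"dp": [2.8, 23, 7], "dr": [0, 0, -0.066], "claw": 1}, {"dp": [2.8, 23, 11], "dr": [0, 0, -0.066], "claw": 1}, {"dp": [2.8, 23, 11], "dr": [0, 0, -0.066], "claw": 1}]'

```text
clock: 13.8
tcp_pos: [455.6, 382.3, 234.5]
ee_rot: [-0.139, -3.131, 0.008]
force: [0.5, 0.8, 0.5]
width: 0.6
finger_force: 0.0
```

Run:
```python
from h import *
st()
_,d,m=grab('scene'); w=cloud(d,m)
s=(abs(w[...,0]-540)<110)&(w[...,1]>230)&(w[...,1]<345)&(w[...,2]>200)&(w[...,2]<285); q=w[s]; print(len(q),np.round(np.percentile(q,[2,50,98],axis=0),0))
```

```text
t 13.8 tcp [455.6 382.3 234.5] rv [-0.139 -3.131  0.008] q [ 0.587  0.432  1.605  0.     1.113 -0.895] F [0.5 0.8 0.5] w 0.6 0.0
348 [[451. 295. 202.]
 [559. 303. 242.]
 [646. 313. 284.]]
```

Call:
apply_moves --deltas '[{"dp": [0, -3, 0], "dr": [0, 0, 0], "claw": 1}, {"dp": [0, -5, 0], "dr": [0, 0, 0], "claw": 1}, {"dp": [0, -6.5, 0], "dr": [0, 0, 0], "claw": 1}, {"dp": [0, -8, 0], "dr": [0, 0, 0], "claw": 1}, {"dp": [0, -9.5, 0], "dr": [0, 0, 0], "claw": 1}, {"dp": [0, -11, 0], "dr": [0, 0, 0], "claw": 1}, {"dp": [0, -12.5, 0], "dr": [0, 0, 0], "claw": 1}, {"dp": [0, -14, 0], "dr": [0, 0, 0], "claw": 1}, {"dp": [0, -15.5, 0], "dr": [0, 0, 0], "claw": 1}, {"dp": [0, -17, 0], "dr": [0, 0, 0], "claw": 1}]'

```text
clock: 14.85
tcp_pos: [443.1, 213.7, 240.5]
ee_rot: [0.139, 3.136, 0.002]
force: [1.1, 4.3, 0.5]
width: 0.8
finger_force: 1.3
```

Call:
apply_moves --deltas '[{"dp": [0, -1.5, 0], "dr": [0, 0, 0], "claw": 1}, {"dp": [0, -3, 0], "dr": [0, 0, 0], "claw": 1}, {"dp": [0, -4.5, 0], "dr": [0, 0, 0], "claw": 1}, {"dp": [0, -4.5, 0], "dr": [0, 0, 0], "claw": 1}]'

```text
clock: 15.25
tcp_pos: [438.4, 167.4, 239.3]
ee_rot: [-0.142, -3.138, 0.001]
force: [-0.1, 0.4, -0.0]
width: 0.9
finger_force: 0.0
```

Run:
```python
from h import *
st()
p,d,m=grab('scene'); cv2.imwrite('pics/s3.png',p[100:280,200:450])
```

```text
t 15.25 tcp [438.4 167.4 239.3] rv [-1.420e-01 -3.138e+00  1.000e-03] q [ 2.240e-01  2.410e-01  1.892e+00 -1.000e-03  1.010e+00 -1.256e+00] F [-0.1  0.4 -0. ] w 0.9 0.0
```

View pics/s3.png

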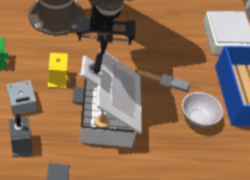

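Call:
apply_moves --deltas '[{"dp": [0, 0, -5], "dr": [0, 0, 0], "claw": 0.4}, {"dp": [-4, -4, -10], "dr": [0, 0, 0], "claw": 0.4}, {"dp": [-8, -8, -10], "dr": [0, 0, 0], "claw": 0.4}, {"dp": [-9, -11, -10], "dr": [0, 0, 0], "claw": 0.4}, {"dp": [-9.8, -11, -10], "dr": [0, 0, 0], "claw": 0.4}, {"dp": [-9.8, -11, -10], "dr": [0, 0, 0], "claw": 0.4}, {"dp": [-9.8, -11, -10], "dr": [0, 0, 0], "claw": 0.4}, {"dp": [-9.8, -11, -10], "dr": [0, 0, 0], "claw": 0.4}, {"dp": [-9.8, -11, -10], "dr": [0, 0, 0], "claw": 0.4}, {"dp": [-9.8, -11, -10], "dr": [0, 0, 0], "claw": 0.4}]'

```text
clock: 16.3
tcp_pos: [526.2, 51.8, 339.3]
ee_rot: [0.138, 3.138, 0.0]
force: [0.5, -0.1, -0.9]
width: 57.2
finger_force: 0.0
```

Call:
apply_moves --deltas '[{"dp": [0, 0, 0], "dr": [0, 0, 0], "claw": 0.4}, {"dp": [0, 0, 0], "dr": [0, 0, 0], "claw": 0.4}, {"dp": [0, 0, 0], "dr": [0, 0, 0], "claw": 0.4}, {"dp": [0, 0, 0], "dr": [0, 0, 0], "claw": 0.4}, {"dp": [0, 0, 0], "dr": [0, 0, 0], "claw": 0.4}, {"dp": [0, 0, 0], "dr": [0, 0, 0], "claw": 0.4}, {"dp": [0, 0, 0], "dr": [0, 0, 0], "claw": 0.4}, {"dp": [0, 0, 0], "dr": [0, 0, 0], "claw": 0.4}, {"dp": [0, 0, 0], "dr": [0, 0, 0], "claw": 0.4}, {"dp": [0, 0, 0], "dr": [0, 0, 0], "claw": 0.4}]'

```text
clock: 17.3
tcp_pos: [526.6, 51.0, 339.2]
ee_rot: [0.139, 3.138, 0.0]
force: [0.9, -0.0, -0.0]
width: 57.1
finger_force: 0.0
```

Call:
apply_moves --deltas '[{"dp": [0, 0, 0], "dr": [0, 0, 0], "claw": 0.4}, {"dp": [0, 0, 0], "dr": [0, 0, 0], "claw": 0.4}, {"dp": [0, 0, 0], "dr": [0, 0, 0], "claw": 0.4}, {"dp": [0, 0, 0], "dr": [0, 0, 0], "claw": 0.4}, {"dp": [0, 0, 0], "dr": [0, 0, 0], "claw": 0.4}, {"dp": [0, 0, 0], "dr": [0, 0, 0], "claw": 0.4}, {"dp": [0, 0, 0], "dr": [0, 0, 0], "claw": 0.4}, {"dp": [0, 0, 0], "dr": [0, 0, 0], "claw": 0.4}, {"dp": [0, 0, 0], "dr": [0, 0, 0], "claw": 0.4}, {"dp": [0, 0, 0], "dr": [0, 0, 0], "claw": 0.4}]'

```text
clock: 18.3
tcp_pos: [526.5, 51.0, 339.1]
ee_rot: [-0.139, -3.138, -0.0]
force: [0.0, -0.0, 0.4]
width: 56.7
finger_force: 0.0
```

Run:
```python
from h import *
st()
p,d,m=grab('wrist'); cv2.imwrite('pics/w2.png',p); w=cloud(d,m)
s=(abs(w[...,0]-526)<70)&(abs(w[...,1]-55)<50)&(w[...,2]>135)&(w[...,2]<170); q=w[s]; print(len(q),np.round(np.percentile(q,[1,50,99],axis=0),1))
c=q[:,:2].mean(0);e,v=np.linalg.eigh(np.cov((q[:,:2]-c).T)); print(c,np.sqrt(e),v[:,1],np.degrees(np.arctan2(v[1,1],v[0,1])))
(cx,cy),sz,an=cv2.minAreaRect(q[:,:2].astype(np.float32)); print(cx,cy,sz,an)
```

```text
t 18.3 tcp [526.5  51.  339.1] rv [-0.139 -3.138 -0.   ] q [-0.028  0.244  1.607  0.     1.291 -1.51 ] F [ 0.  -0.   0.4] w 56.7 0.0
1032 [[487.1  48.2 147.8]
 [523.3  60.7 160.9]
 [563.1  73.  163.1]]
[523.81431113  60.67494303] [ 4.65610628 22.48631681] [-0.98413921  0.17739789] 169.7817692867662
525.9803466796875 60.220909118652344 (17.037145614624023, 79.95474243164062) 79.74343872070312
```

View pics/w2.png

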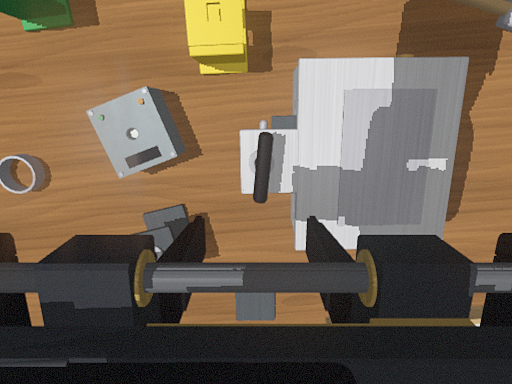

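The lid is down. The T-bar runs from (263,135) to (260,200) in the wrist view, centred at (526,60) and turned about −10°. I'll grip it.

Run:
```python
from h import *
way((526,60,132,1.392))
_,d,m=load('wrist'); w=cloud(d,m)
for c in ((60,150),(-60,150),(80,60),(-80,60)):
    s=(np.hypot(w[...,0]-530-c[0],w[...,1]-60-c[1])<15); print(c,np.round(np.nanmedian(w[s],0),1))
```

```text
dp [ 0.14  0.89 20.72] dr [0.   0.   0.09]
(60, 150) [589.9 210.  113.9]
(-60, 150) [469.9 210.2 114.1]
(80, 60) [604.4 119.2 114.2]
(-80, 60) [449.8 116.6 113.7]
```

Call:
apply_moves --deltas '[{"dp": [0.1, 0.9, 5], "dr": [0, 0, 0.09], "claw": 0.4}, {"dp": [0.1, 0.9, 10], "dr": [0, 0, 0.09], "claw": 0.4}, {"dp": [0.1, 0.9, 15], "dr": [0, 0, 0.09], "claw": 0.4}, {"dp": [0.1, 0.9, 18], "dr": [0, 0, 0.09], "claw": 0.4}, {"dp": [0.1, 0.9, 20], "dr": [0, 0, 0.09], "claw": 0.4}, {"dp": [0.1, 0.9, 20.7], "dr": [0, 0, 0.09], "claw": 0.4}, {"dp": [0.1, 0.9, 20.7], "dr": [0, 0, 0.09], "claw": 0.8}, {"dp": [0.1, 0.9, 20.7], "dr": [0, 0, 0.09], "claw": 1}, {"dp": [0.1, 0.9, 20.7], "dr": [0, 0, 0.09], "claw": 1}, {"dp": [0.1, 0.9, 20.7], "dr": [0, 0, 0.09], "claw": 1}]' --squeeze 20

```text
clock: 19.35
tcp_pos: [526.8, 60.0, 133.1]
ee_rot: [0.28, 3.127, 0.0]
force: [-0.8, -0.0, -0.6]
width: 30.6
finger_force: 0.0
```

Call:
apply_moves --deltas '[{"dp": [0, 0, 0], "dr": [0, 0, 0], "claw": 1}, {"dp": [0, 0, 0], "dr": [0, 0, 0], "claw": 1}]'

```text
clock: 19.55
tcp_pos: [526.3, 58.8, 132.6]
ee_rot: [0.278, 3.129, -0.004]
force: [-1.3, -8.2, 2.1]
width: 17.2
finger_force: 20.0
```

Call:
apply_moves --deltas '[{"dp": [0, 0, 0], "dr": [0, 0, 0.14], "claw": 1}, {"dp": [0, 0, 0], "dr": [0, 0, 0.28], "claw": 1}, {"dp": [0, 0, 0.1], "dr": [0, 0, 0.42], "claw": 1}, {"dp": [0, 0, 0.2], "dr": [0, 0, 0.56], "claw": 1}, {"dp": [0, 0, 0.3], "dr": [0, 0, 0.7], "claw": 1}, {"dp": [0, 0, 0.4], "dr": [0, 0, 0.84], "claw": 1}, {"dp": [0, 0, 0.5], "dr": [0, 0, 0.98], "claw": 1}, {"dp": [0, 0, 0.5], "dr": [0, 0, 1.12], "claw": 1}, {"dp": [0, 0, 0.5], "dr": [0, 0, 1.26], "claw": 1}, {"dp": [0, 0, 0.5], "dr": [0, 0, 1.42], "claw": 1}]'

```text
clock: 20.55
tcp_pos: [525.0, 57.4, 127.5]
ee_rot: [2.246, 2.196, -0.008]
force: [-9.1, -22.5, 8.0]
width: 17.2
finger_force: 20.0
```

Call:
apply_moves --deltas '[{"dp": [0, 0, 0], "dr": [0, 0, 0], "claw": 1}, {"dp": [0, 0, 0], "dr": [0, 0, 0.04], "claw": 1}, {"dp": [0, 0, 0], "dr": [0, 0, 0.04], "claw": 1}]'

```text
clock: 20.85
tcp_pos: [525.0, 57.6, 127.5]
ee_rot: [2.285, 2.155, -0.007]
force: [-7.8, -21.7, 7.5]
width: 17.2
finger_force: 20.0
```

Run:
```python
from h import *
s=st(); print(s['ft_torque'])
```

```text
t 20.85 tcp [525.   57.6 127.5] rv [ 2.285  2.155 -0.007] q [-0.014  0.468  1.888 -0.005  0.789  0.048] F [ -7.8 -21.7   7.5] w 17.2 20.0
[-3.86021555  1.62490977 -0.01066149]
```

Call:
apply_moves --deltas '[{"dp": [0, 0, 0], "dr": [0, 0, 0], "claw": 0.5}, {"dp": [0, 0, 0], "dr": [0, 0, 0], "claw": 0.5}, {"dp": [0, 0, 0], "dr": [0, 0, 0], "claw": 0.5}, {"dp": [0, 0, 0], "dr": [0, 0, 0], "claw": 0.5}, {"dp": [0, 0, -5], "dr": [0, 0, 0], "claw": 0.5}, {"dp": [0, 0, -10], "dr": [0, 0, 0], "claw": 0.5}, {"dp": [-5, 0, -14], "dr": [0, 0, 0], "claw": 0.5}, {"dp": [-10, 3, -14], "dr": [0, 0, 0], "claw": 0.5}, {"dp": [-10, 3, -14], "dr": [0, 0, 0], "claw": 0.5}, {"dp": [-10, 3, -14], "dr": [0, 0, 0], "claw": 0.5}]'

```text
clock: 21.85
tcp_pos: [551.1, -43.3, 266.9]
ee_rot: [2.288, 2.153, 0.0]
force: [-1.3, 0.5, -0.5]
width: 48.0
finger_force: 0.0
```

Run:
```python
from h import *
st()
p,d,m=grab('wrist'); cv2.imwrite('pics/w3.png',p)
_,d,m=grab('scene'); w=cloud(d,m)
s=(abs(w[...,0]-526)<60)&(abs(w[...,1]-60)<60)&(w[...,2]>138)&(w[...,2]<170)
q=w[s]; print(len(q),np.round(np.percentile(q,[1,50,99],axis=0),1)); print(cv2.minAreaRect(q[:,:2].astype(np.float32)))
```

```text
t 21.85 tcp [551.1 -43.3 266.9] rv [2.288 2.153 0.   ] q [-0.198  0.337  1.667  0.     1.137 -0.137] F [-1.3  0.5 -0.5] w 48.0 0.0
141 [[518.   19.5 139.5]
 [529.3  56.7 154.3]
 [535.4  96.9 160.2]]
((526.123046875, 58.308982849121094), (78.0254898071289, 18.058834075927734), 86.7148666381836)
```

View pics/w3.png

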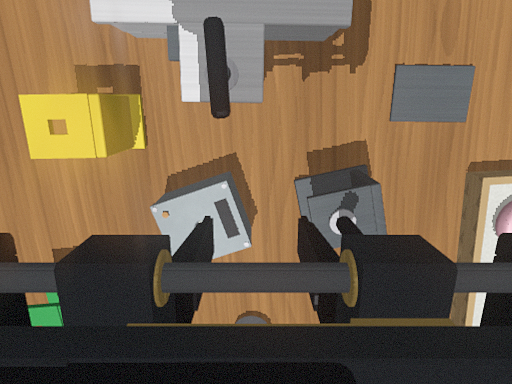

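The bar now lies across, from (213,25) to (220,110), at about 87°, so the latch reads about 1.55 and the lid is drawn down. Next I'll look closely at the stylus and button from the wrist.

Call:
apply_moves --deltas '[{"dp": [-5, 0, 0], "dr": [0, 0, 0], "claw": 0.5}, {"dp": [-10, 0, 0], "dr": [0, 0, 0], "claw": 0.5}, {"dp": [-15, 1, 0], "dr": [0, 0, 0], "claw": 0.5}, {"dp": [-17, 1.5, 0], "dr": [0, 0, 0], "claw": 0.5}, {"dp": [-17, 1.5, 0], "dr": [0, 0, 0], "claw": 0.5}, {"dp": [-17, 1.5, 0], "dr": [0, 0, 0], "claw": 0.5}, {"dp": [-17, 1.5, 0], "dr": [0, 0, 0], "claw": 0.5}]'

```text
clock: 22.65
tcp_pos: [555.6, -210.2, 267.0]
ee_rot: [-2.282, -2.158, -0.0]
force: [0.4, -1.1, -0.3]
width: 47.5
finger_force: 0.0
```

Run:
```python
from h import *
st()
p,d,m=grab('wrist'); cv2.imwrite('pics/w4.png',cv2.resize(p[40:240,100:400],(800,533),interpolation=cv2.INTER_CUBIC)); w=cloud(d,m)
s=(np.hypot(w[...,0]-644,w[...,1]+106)<25)&(w[...,2]>148); print('top',s.sum(),np.round(np.percentile(w[s],[1,50,99],axis=0),1))
s=(np.hypot(w[...,0]-481,w[...,1]+116)<12)&(w[...,2]<59)&(w[...,2]>45); print('btn',s.sum(),np.round(np.percentile(w[s],[1,50,99],axis=0),1))
s=(np.hypot(w[...,0]-481,w[...,1]+116)<90)&(w[...,2]>59)&(w[...,2]<67); print('box',cv2.minAreaRect(w[s][:,:2].astype(np.float32)),np.median(w[s][:,2]))
```

```text
t 22.65 tcp [ 555.6 -210.2  267. ] rv [-2.282 -2.158 -0.   ] q [-0.473  0.399  1.568  0.     1.175 -0.417] F [ 0.4 -1.1 -0.3] w 47.5 0.0
top 440 [[ 637.1 -112.9  148.7]
 [ 644.3 -104.9  157.5]
 [ 653.2  -96.6  159.5]]
btn 141 [[ 473.  -120.6   48.5]
 [ 479.  -113.5   53.4]
 [ 485.9 -106.5   58.1]]
box ((480.200927734375, -113.716796875), (100.46493530273438, 90.31889343261719), 15.758432388305664) 61.899695530303916
```

View pics/w4.png

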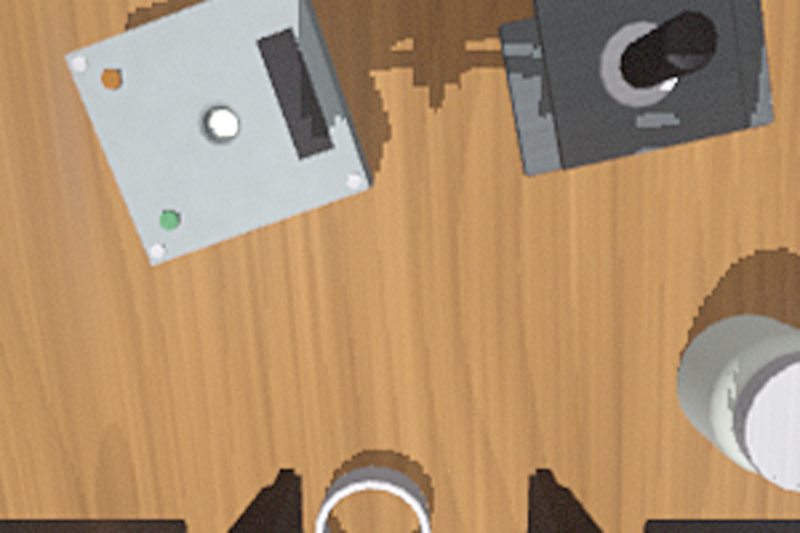

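The mouth is at (221,124), the collar at (640,64) and the stylus top at (690,38) in the crop.

Run:
```python
from h import *
_,d,m=load('wrist')
k=300/800
f=lambda u,v,z: np.round(rayz(m,100+(u+.5)*k-.5,40+(v+.5)*k-.5,z),1)
print('mouth',f(221,124,62),'collar',f(640,64,98),'top',f(690,38,158))
print('box',[f(*a,62) for a in((66,57),(370,186),(152,266))])
way((644.5,-105,200,-.055),(644.5,-105,113,-.055))
```

```text
mouth [ 480.9 -113.9   62. ] collar [ 645.5 -103.9   98. ] top [ 645.4 -103.3  158. ]
box [array([420.8, -84.4,  62. ]), array([ 541. , -142.4,   62. ]), array([ 444.4, -170.6,   62. ])]
dp [11.01  8.28  6.72] dr [-0.    -0.    -0.001]
dp [11.    8.28 15.42] dr [-0.    -0.    -0.001]
```

Call:
apply_moves --deltas '[{"dp": [4, 3, 0], "dr": [0, 0, 0], "claw": 0.45}, {"dp": [8, 6, 0], "dr": [0, 0, 0], "claw": 0.45}, {"dp": [11, 8.3, 2], "dr": [0, 0, 0], "claw": 0.45}, {"dp": [11, 8.3, 5], "dr": [0, 0, 0], "claw": 0.45}, {"dp": [11, 8.3, 5], "dr": [0, 0, 0], "claw": 0.45}, {"dp": [11, 8.3, 5], "dr": [0, 0, 0], "claw": 0.45}, {"dp": [11, 8.3, 5], "dr": [0, 0, 0], "claw": 0.45}]'

```text
clock: 23.4
tcp_pos: [645.1, -107.4, 218.9]
ee_rot: [2.284, 2.154, 0.002]
force: [0.5, 0.0, 0.6]
width: 52.7
finger_force: 0.0
```

Run:
```python
from h import *
st()
way((645,-104,113,-.055))
```

```text
t 23.4 tcp [ 645.1 -107.4  218.9] rv [2.284e+00 2.154e+00 2.000e-03] q [-0.266  0.528  1.479  0.     1.133 -0.208] F [0.5 0.  0.6] w 52.7 0.0
dp [ 0.35 -0.05 10.59] dr [ 0.002  0.    -0.003]
```

Call:
apply_moves --deltas '[{"dp": [0.3, 0, 4], "dr": [0, 0, 0], "claw": 0.45}, {"dp": [0.3, 0, 8], "dr": [0, 0, 0], "claw": 0.45}, {"dp": [0.3, 0, 10.5], "dr": [0, 0, 0], "claw": 0.45}, {"dp": [0.3, 0, 10.5], "dr": [0, 0, 0], "claw": 0.45}, {"dp": [0.3, 0, 10.5], "dr": [0, 0, 0], "claw": 0.8}, {"dp": [0.3, 0, 10.5], "dr": [0, 0, 0], "claw": 1}, {"dp": [0.3, 0, 10.5], "dr": [0, 0, 0], "claw": 1}, {"dp": [0.3, 0, 10.5], "dr": [0, 0, 0], "claw": 1}, {"dp": [0.3, 0, 10.5], "dr": [0, 0, 0], "claw": 1}, {"dp": [0.3, 0, 10.5], "dr": [0, 0, 0], "claw": 1}]' --squeeze 30

```text
clock: 24.4
tcp_pos: [645.3, -104.2, 112.8]
ee_rot: [2.284, 2.156, 0.001]
force: [-0.8, 0.0, 5.4]
width: 17.4
finger_force: 30.0
```

Call:
apply_moves --deltas '[{"dp": [0, 0, 0], "dr": [0, 0, 0], "claw": 1}, {"dp": [0, 0, 0], "dr": [0, 0, 0], "claw": 1}, {"dp": [0, 0, 0], "dr": [0, 0, 0], "claw": 1}]'

```text
clock: 24.7
tcp_pos: [645.3, -104.2, 112.8]
ee_rot: [2.284, 2.156, 0.001]
force: [-0.9, -0.2, 7.4]
width: 17.5
finger_force: 30.0
```

Run:
```python
from h import *
st()
```

```text
t 24.7 tcp [ 645.3 -104.2  112.8] rv [2.284e+00 2.156e+00 1.000e-03] q [-0.261  0.638  1.584  0.     0.918 -0.203] F [-0.9 -0.2  7.4] w 17.5 30.0
```

Call:
apply_moves --deltas '[{"dp": [0, 0, -3], "dr": [0, 0, 0], "claw": 1}, {"dp": [0, 0, -7], "dr": [0, 0, 0], "claw": 1}, {"dp": [0, 0, -11], "dr": [0, 0, 0], "claw": 1}, {"dp": [0, 0, -11], "dr": [0, 0, 0], "claw": 1}]'

```text
clock: 25.1
tcp_pos: [646.8, -104.5, 227.6]
ee_rot: [2.28, 2.151, 0.007]
force: [0.6, -0.6, -0.2]
width: 17.4
finger_force: 30.0
```

Run:
```python
from h import *
st()
way((480.9,-114,200,-.055))
```

```text
t 25.1 tcp [ 646.8 -104.5  227.6] rv [2.28  2.151 0.007] q [-0.261  0.52   1.469  0.     1.144 -0.203] F [ 0.6 -0.6 -0.2] w 17.4 30.0
dp [ -1.9  -16.53   2.63] dr [ 0.008  0.002 -0.003]
```

Call:
apply_moves --deltas '[{"dp": [-0.5, -4, 0], "dr": [0, 0, 0], "claw": 1}, {"dp": [-1, -8, 0], "dr": [0, 0, 0], "claw": 1}, {"dp": [-1.5, -12, 0.5], "dr": [0, 0, 0], "claw": 1}, {"dp": [-1.9, -15.5, 1.5], "dr": [0, 0, 0], "claw": 1}, {"dp": [-1.9, -16.4, 2.5], "dr": [0, 0, 0], "claw": 1}, {"dp": [-1.9, -16.4, 2.5], "dr": [0, 0, 0], "claw": 1}, {"dp": [-1.9, -16.4, 2.5], "dr": [0, 0, 0], "claw": 1}, {"dp": [-1.9, -16.4, 2.5], "dr": [0, 0, 0], "claw": 1}]'

```text
clock: 25.9
tcp_pos: [481.2, -113.7, 197.2]
ee_rot: [2.284, 2.156, 0.001]
force: [-0.7, 0.4, -0.6]
width: 17.5
finger_force: 30.0
```

Run:
```python
from h import *
st()
way((480.9,-114,160,-.055))
p,d,m=grab('wrist'); cv2.imwrite('pics/w5.png',cv2.resize(p[100:330,160:360],(522,600),interpolation=cv2.INTER_CUBIC))
```

```text
t 25.9 tcp [ 481.2 -113.7  197.2] rv [2.284e+00 2.156e+00 1.000e-03] q [-0.366  0.328  1.893  0.     0.92  -0.308] F [-0.7  0.4 -0.6] w 17.5 30.0
dp [-0.03 -0.03  3.72] dr [ 0.001  0.    -0.003]
```

View pics/w5.png

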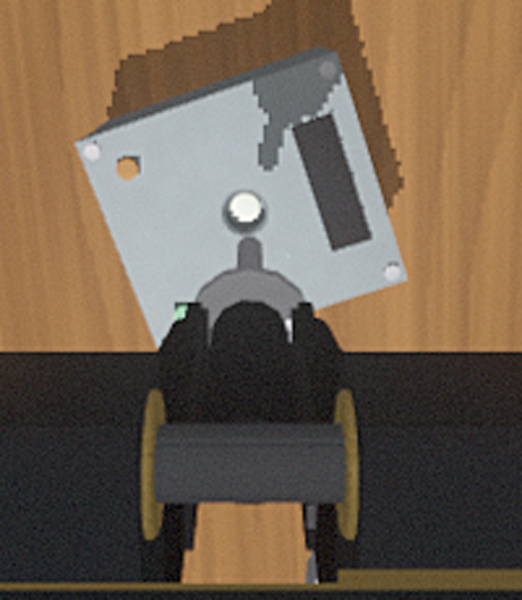

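The stylus is straight in the grip, with its tip at (250,246) and the mouth at (245,212). I'll check both against each other in the same camera.

Run:
```python
from h import *
_,d,m=load('wrist'); k=200/522
f=lambda u,v,z: np.round(rayz(m,160+(u+.5)*k-.5,100+(v+.5)*k-.5,z),1)
print('tip',f(250,247,110),'mouth',f(245,211,62)); way((480.9,-114,150,-.055))
```

```text
tip [ 481.9 -113.3  110. ] mouth [ 480.2 -112.8   62. ]
dp [-0.04 -0.02  4.72] dr [ 0.001  0.    -0.003]
```

Call:
apply_moves --deltas '[{"dp": [0, -0.1, 2.5], "dr": [0, 0, 0], "claw": 1}, {"dp": [0, -0.1, 4], "dr": [0, 0, 0], "claw": 1}, {"dp": [0, -0.1, 4.8], "dr": [0, 0, 0], "claw": 1}, {"dp": [0, -0.1, 5.1], "dr": [0, 0, 0], "claw": 1}, {"dp": [0, -0.1, 5.1], "dr": [0, 0, 0], "claw": 1}]'

```text
clock: 26.45
tcp_pos: [479.5, -113.6, 146.2]
ee_rot: [-2.285, -2.156, -0.0]
force: [-0.7, 0.1, -0.5]
width: 17.9
finger_force: 30.0
```

Call:
apply_moves --deltas '[{"dp": [0.05, 0.05, 0.3], "dr": [0, 0, 0], "claw": 1}, {"dp": [0.05, 0.05, 0.5], "dr": [0, 0, 0], "claw": 1}, {"dp": [0.05, 0.05, 0.65], "dr": [0, 0, 0], "claw": 1}, {"dp": [0.05, 0.05, 0.75], "dr": [0, 0, 0], "claw": 1}, {"dp": [0.05, 0.05, 0.75], "dr": [0, 0, 0], "claw": 1}]'

```text
clock: 26.95
tcp_pos: [480.3, -113.3, 139.3]
ee_rot: [2.284, 2.155, 0.001]
force: [0.1, 0.0, 7.3]
width: 17.4
finger_force: 30.0
```

Call:
apply_moves --deltas '[{"dp": [0, 0, 0.08], "dr": [0, 0, 0], "claw": 1}, {"dp": [0, 0, 0.08], "dr": [0, 0, 0], "claw": 1}, {"dp": [0, 0, 0.08], "dr": [0, 0, 0], "claw": 1}, {"dp": [0, 0, 0.08], "dr": [0, 0, 0], "claw": 1}, {"dp": [0, 0, 0.08], "dr": [0, 0, 0], "claw": 1}, {"dp": [0, 0, 0.08], "dr": [0, 0, 0], "claw": 1}, {"dp": [0, 0, 0.08], "dr": [0, 0, 0], "claw": 1}, {"dp": [0, 0, 0.08], "dr": [0, 0, 0], "claw": 1}, {"dp": [0, 0, 0.08], "dr": [0, 0, 0], "claw": 1}, {"dp": [0, 0, 0.08], "dr": [0, 0, 0], "claw": 1}]'

```text
clock: 27.95
tcp_pos: [480.4, -113.3, 139.1]
ee_rot: [2.283, 2.155, 0.002]
force: [-1.6, 1.1, 15.1]
width: 17.8
finger_force: 30.0
```

Call:
apply_moves --deltas '[{"dp": [0, 0, -3], "dr": [0, 0, 0], "claw": 1}, {"dp": [0, 0, -6], "dr": [0, 0, 0], "claw": 1}, {"dp": [0, 0, -9], "dr": [0, 0, 0], "claw": 1}, {"dp": [0.5, 4, -9], "dr": [0, 0, 0], "claw": 1}, {"dp": [1, 8, -9], "dr": [0, 0, 0], "claw": 1}, {"dp": [1.5, 12, -9], "dr": [0, 0, 0], "claw": 1}, {"dp": [1.8, 15.5, -9], "dr": [0, 0, 0], "claw": 1}, {"dp": [1.8, 16.4, -9], "dr": [0, 0, 0], "claw": 1}, {"dp": [1.8, 16.4, -9], "dr": [0, 0, 0], "claw": 1}, {"dp": [1.8, 16.4, -9], "dr": [0, 0, 0], "claw": 1}]'

```text
clock: 28.95
tcp_pos: [643.4, -104.6, 227.5]
ee_rot: [-2.284, -2.155, 0.001]
force: [0.5, 0.2, -1.1]
width: 17.3
finger_force: 30.0
```

Run:
```python
from h import *
st()
way((645.3,-104.2,112.8,-.055))
```

```text
t 28.95 tcp [ 643.4 -104.6  227.5] rv [-2.284e+00 -2.155e+00  1.000e-03] q [-0.262  0.519  1.471  0.     1.153 -0.204] F [ 0.5  0.2 -1.1] w 17.3 30.0
dp [ 0.05  0.2  11.47] dr [-0.001 -0.    -0.003]
```

Call:
apply_moves --deltas '[{"dp": [0.05, 0.2, 2], "dr": [0, 0, 0], "claw": 1}, {"dp": [0.05, 0.2, 3.5], "dr": [0, 0, 0], "claw": 1}, {"dp": [0.05, 0.2, 4.5], "dr": [0, 0, 0], "claw": 1}, {"dp": [0.05, 0.2, 5.5], "dr": [0, 0, 0], "claw": 1}, {"dp": [0.05, 0.2, 6], "dr": [0, 0, 0], "claw": 1}]'

```text
clock: 29.45
tcp_pos: [646.0, -104.3, 167.4]
ee_rot: [-2.285, -2.156, 0.0]
force: [0.0, -0.3, -1.6]
width: 17.7
finger_force: 30.0
```

Run:
```python
from h import *
st()
way((645.3,-104.2,113,-.055))
```

```text
t 29.45 tcp [ 646.  -104.3  167.4] rv [-2.285 -2.156  0.   ] q [-0.261  0.579  1.533  0.     1.03  -0.203] F [ 0.  -0.3 -1.6] w 17.7 30.0
dp [ 0.   -0.07  5.44] dr [-0.    -0.    -0.003]
```

Tip is in the hole with no contact force. I'll lower it fully, then release.

Call:
apply_moves --deltas '[{"dp": [0, -0.05, 1.5], "dr": [0, 0, 0], "claw": 1}, {"dp": [0, -0.05, 3], "dr": [0, 0, 0], "claw": 1}, {"dp": [0, -0.05, 4.3], "dr": [0, 0, 0], "claw": 1}, {"dp": [0, -0.05, 5], "dr": [0, 0, 0], "claw": 1}, {"dp": [0, -0.05, 5.3], "dr": [0, 0, 0], "claw": 1}, {"dp": [0, -0.05, 5.3], "dr": [0, 0, 0], "claw": 1}]'

```text
clock: 30.05
tcp_pos: [646.1, -104.2, 114.8]
ee_rot: [-2.285, -2.156, -0.0]
force: [0.2, -0.4, -0.4]
width: 17.7
finger_force: 30.0
```

Run:
```python
from h import *
st()
```

```text
t 30.05 tcp [ 646.1 -104.2  114.8] rv [-2.285 -2.156 -0.   ] q [-0.261  0.637  1.58   0.     0.925 -0.203] F [ 0.2 -0.4 -0.4] w 17.7 30.0
```

Call:
apply_moves --deltas '[{"dp": [0, -0.05, 0.1], "dr": [0, 0, 0], "claw": 1}, {"dp": [0, -0.05, 0.15], "dr": [0, 0, 0], "claw": 0.7}, {"dp": [0, -0.05, 0.15], "dr": [0, 0, 0], "claw": 0.5}, {"dp": [0, -0.05, 0.15], "dr": [0, 0, 0], "claw": 0.5}, {"dp": [0, -0.05, 0.15], "dr": [0, 0, 0], "claw": 0.5}, {"dp": [0, -0.05, -3], "dr": [0, 0, 0], "claw": 0.5}, {"dp": [0, -0.05, -7], "dr": [0, 0, 0], "claw": 0.5}, {"dp": [0, -0.05, -12], "dr": [0, 0, 0], "claw": 0.5}, {"dp": [-5, -5, -14], "dr": [0, 0, 0], "claw": 0.5}, {"dp": [-10, -9, -15], "dr": [0, 0, 0], "claw": 0.5}]'

```text
clock: 31.05
tcp_pos: [575.6, -171.8, 259.7]
ee_rot: [2.28, 2.157, 0.002]
force: [-0.0, -1.7, -0.4]
width: 47.3
finger_force: 0.0
```

Call:
apply_moves --deltas '[{"dp": [0, 0, 0], "dr": [0, 0, 0], "claw": 0.5}, {"dp": [0, 0, 0], "dr": [0, 0, 0], "claw": 0.5}, {"dp": [0, 0, 0], "dr": [0, 0, 0], "claw": 0.5}, {"dp": [0, 0, 0], "dr": [0, 0, 0], "claw": 0.5}, {"dp": [0, 0, 0], "dr": [0, 0, 0], "claw": 0.5}]'

```text
clock: 31.55
tcp_pos: [576.4, -171.2, 257.3]
ee_rot: [-2.283, -2.157, 0.0]
force: [-0.9, -1.5, -0.4]
width: 47.6
finger_force: 0.0
```

Run:
```python
from h import *
st()
_,d,m=grab('wrist'); w=cloud(d,m); p,ds,ms=grab('scene'); ws=cloud(ds,ms)
for n,w in(('wrist',w),('scene',ws)):
    s=(np.hypot(w[...,0]-645,w[...,1]+104)<25)&(w[...,2]>145); print(n,s.sum(),np.round(np.percentile(w[s],[1,50,99],axis=0),1))
w=ws;s=(abs(w[...,0]-526)<60)&(abs(w[...,1]-60)<60)&(w[...,2]>138)&(w[...,2]<170)
q=w[s]; print(len(q),np.round(np.percentile(q,[1,50,99],axis=0),1)); print(cv2.minAreaRect(q[:,:2].astype(np.float32)))
cv2.imwrite('pics/s4.png',cv2.resize(p[90:290,100:400],(800,533),interpolation=cv2.INTER_CUBIC))
```

```text
t 31.55 tcp [ 576.4 -171.2  257.3] rv [-2.283 -2.157  0.   ] q [-0.399  0.418  1.564  0.     1.16  -0.342] F [-0.9 -1.5 -0.4] w 47.6 0.0
wrist 430 [[ 637.7 -112.6  146.3]
 [ 645.  -104.2  157.5]
 [ 654.2  -96.   159.6]]
scene 49 [[ 626.7 -127.   148.1]
 [ 640.3 -111.2  159.9]
 [ 653.9  -98.5  548.4]]
142 [[517.2  19.5 138.9]
 [529.4  56.7 154.2]
 [534.6  96.9 160.4]]
((525.1485595703125, 58.31868362426758), (78.03563690185547, 19.759281158447266), 88.67677307128906)
```

View pics/s4.png

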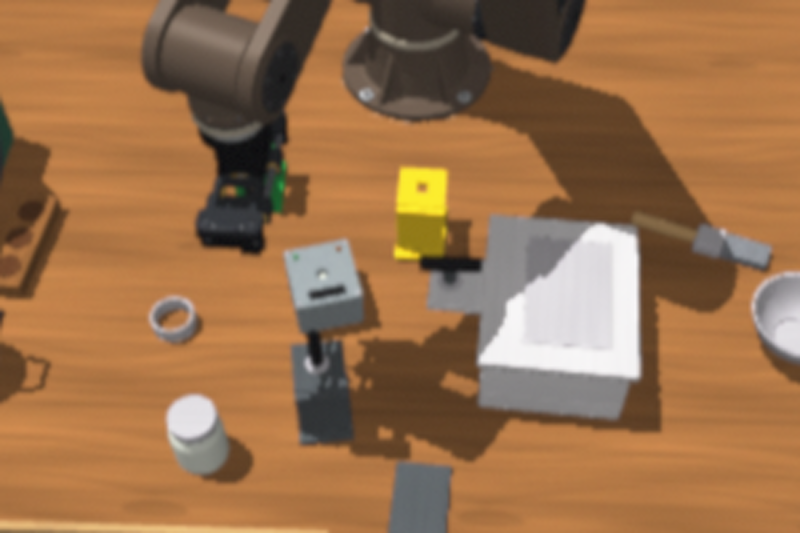

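The stylus hangs upright at (315,350), with its top at 158 mm as at the start. The lid is shut with the bar across at (450,264), and the bystanders are where they were. Handing in.

```bash
python3 -c "
from cell import manip
print(manip.job_done())"
```

```text
the job is handed in; nothing more can be done
None
```

I handed the job in at about 32 s, but no verdict was returned: two stamps (the only ones present) stand in the chest, the lid is latched, the button was held fully in for about a second, and the stylus hangs back in its stand.

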